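# Clip the sprung idler wheel into the bench sander

### The job

Fit the idler with the orange wheel into the bench sander: squeeze its two black thumb tabs together from above so that its end pins draw in, lower it standing onto the floor between the sander's two grey cheeks, and let go so that both pins spring out fully into the recesses of the cheeks. Leave the worn idler with the grey wheel standing where it is.

Things in the scene. Friction and masses are not known exactly. Their poses are not given: they have to be found in the camera images.
- idler_grip (a point): Loose idler with ORANGE wheel (d 48), 0.2 kg, upright on the bench. Point: midway between its two black thumb tabs (sprung apart), at grip height, 78 mm over its underside. z up, y along the axle, from fixed to sprung tab; ends interchangeable. Tabs: 66 mm over outer faces, 26 wide (x), 40-93 mm over the underside. Below: feet 44 wide; pins 12 mm square, 26 mm up, stick out 10 mm: 86 over pins.
- idler_spring (a joint): How far the orange idler's tabs are squeezed together, m: 0 fully sprung apart, 0.024 fully in, at a firm stop (4 N to start, 10 N fully in; squeeze with 15 to 30 N). Fully in it is 42 mm over the tabs, 62 mm over the pins. Between two fingers it stays centred, and it springs out evenly as they open.
- seat (a point): Idler bracket of a green belt sander, fixed. Point: on its floor (30 mm over the bench) midway between two grey cheeks; z up, y cheek to cheek, x to the motor end (255 mm off, 120 high). Cheeks: 72 mm apart inside, 12 thick, 64 long (x), 50 high. Recess in each inner face: 30 wide (x), 14-42 mm over the floor, 8 deep, closed above. Idler stands here, axle along y; let go 0-8 mm over the floor.
- worn_grip (a point): The same point on the worn idler, of the same shape but with a GREY wheel, standing loose on the bench on the other side of the sander. To be left alone.
Mind the look-alikes: they are no part of the job. What is shaped like the part that bears idler_grip but pink is not meant.

How it is judged:
By the outcome, as a careful person would: the job done as asked, in the order asked, and still so for the second after the job is handed in, with the robot touching nothing.
It also fails if it takes over 35 s, if anything falls off the work surface, if the arm or the gripper's body presses on something with over 40 N, if the wrist force passes 120 N, or if a joint passes its speed limit or range.

### The arm

A 6-joint arm with a two-finger parallel gripper is mounted at the origin on the work surface. World frame = base frame: x ahead of the robot, y to its left, z up, the work surface at z = 0. Lengths are in m, angles in rad, forces in N, time in s.
With the tool pointing down it reaches from about 0.25 to 0.85 m from the base axis. Payload 12.5 kg.
Tool frame: the origin (TCP) lies at the very end of the fingers, on their centre line; the grasp point (between the pads) lies 19 mm behind it; z points along the fingers, y is the direction in which the jaws open and shut (so a half turn about z gives the same grasp; the last joint's range is limited). The gripper opens to 93 mm and grips with 3 to 60 N. Pads are 15 mm wide; open, the fingers measure 128 mm over their backs; the gripper's body (75 mm by 188 mm) begins 65 mm behind the grasp point.
Start: joints at [1.03, 0.351, 1.652, -0, 1.139, -0.085], TCP at [0.242, 0.494, 0.219] pointing down, gripper open.
Joint ranges: [-2.75, 2.75], [-0.79, 2.1], [0.01, 2.65], [-1.57, 4.71], [0.07, 3.14], [-2.87, 2.87]. Speed limits (rad/s): [2.22, 2.22, 2.79, 3.14, 3.14, 3.14].

### API

Orientations are given as a unit quaternion [w, x, y, z].
In Python, from plant import r gives the robot as it stands.
- The arm moves only by the shell command python3 -m inch 'ROWS' [OPENING] [FORCE]. ROWS is JSON, a list of rows, each a list of 6 numbers: the shift along the tool's x, y, z in mm, then the turn, a rotation vector about the tool's x, y, z in degrees. A call has 1 to 5 rows; each row shifts and turns the commanded pose from where the row before left it, along the tool's axes as they then stand; what a row does not reach is not made up. A row lasts 1/12 s, in which the tool goes at most 41.7 mm and 7.16 degrees, less where a joint would pass 70% of its speed; a pose out of reach is approached as far as the arm can. A call with a gripper value outside its range is refused whole. OPENING is the opening, from -1 (shut) to 1 (fully open), set as the call begins (- or left out, the last holds). The fingers move at their own pace and stop on an object; FORCE is the grip in N (left out, the last holds). Time passes only in rows, so rows that do not move let the fingers close. It gives the time, the measured TCP pose, the force and the opening at its end, in the units of the state.
- r.observe(): the state, without advancing time (a new reading comes with each control period).
- r.grab_frame(name): name is "scene" or "side" or "wrist"; returns a dict with "pixels" (400x640x3 uint8, red, green, blue), "camera_matrix" (3x3 intrinsics, pixels), "dist" ([k1, k2, p1, p2, k3] as OpenCV has them; the pictures are not rectified), "world_from_camera" (4x4, takes a point from camera to world coordinates); the wrist camera has in their place "mount" (4x4, takes a point from camera to tool coordinates, whose origin is the TCP and whose axes are the flange's). Camera axes: x right, y up, looking along -z (the intrinsics and any distortion apply to the point x, -y, -z); pixel columns grow to the right and rows downward; lengths in m; the calibration is good to about 2 mm. A picture is of the moment at which its call begins: read the wrist's pose just before it. There is no depth.
- r.finish_job(): hands the job in, once; it reports no verdict.
Trained networks look in a picture, given as the dict that the camera call returned (one of the last four; its "shot" number tells which), for a name from the list of things; names that differ only in an ending like _2 or _b are one class to them, and where a whole thing is asked for, a point or a joint stands for the part that bears it (a point fixed in the world has none). Each returns a list of dicts, best first, with "p" (0 to 1); they miss things now and then, are a little off and sometimes report something else, mostly with a low value. They report only what shows in the picture. A call takes as long as a camera call. They do not tell look-alikes from the thing itself.
- r.masks_of(label, picture): "region" (400x640 bool, what is visible of it) and "box" ([left, top, right, bottom] in pixels, round what is visible of it).
The state is a dict: "time": time; "joints": joint angles; "dq": joint speeds; "joint_efforts": joint torques, N m; "eef_pos": TCP position; "tcp_rot": TCP orientation; "contact_force": force on the tool from outside, world axes, zero at the start; "wrist_torque": the same for the moment, N m; "gripper_width": finger opening in m.
Only numpy, scipy, OpenCV 4.12 (cv2) and the standard library are available. Lean on these libraries where they do the work, as an engineer would, in place of code of your own. Each camera call takes 0.05 s, during which the arm holds its last target.

## Working session

There is one attempt and no reset: what is moved stays moved. The work goes in short steps, Python scripts to look and compute and a shell command to move; the robot and the scene stay as the last step left them, time stands still between calls to the robot, and variables do not carry over. Pictures are saved under pics/ and viewed, and the job is handed in when it is done.

```bash
ls; mkdir -p pics
cat > h.py <<'E'
import numpy as np, cv2, pickle
from plant import r
def save(n,im): cv2.imwrite('pics/'+n+'.png',cv2.cvtColor(im,cv2.COLOR_RGB2BGR))
E
python3 - <<'E'
from h import *
o=r.observe();print(o)
for n in ['scene','side','wrist']:
    f=r.grab_frame(n);save(n+'0',f['pixels']);pickle.dump(f,open(n+'0.pkl','wb'))
    for l in ['idler_grip','seat']:
        try: 
            for m in r.masks_of(l,f): print(n,l,m['p'],m['box'])
        except Exception as e: print(n,l,e)
E
```

```text
pics
{'time': 0.0, 'joints': array([ 1.03040550e+00,  3.51213447e-01,  1.65241662e+00,  9.92361225e-06,
        1.13909605e+00, -8.45709116e-02]), 'dq': array([-0.00026437, -0.00061713, -0.00033269,  0.00059232,  0.00106552,
        0.0009983 ]), 'joint_efforts': array([-1.08609984e-03, -4.97291994e+01, -2.85268432e+01,  6.99043809e-02,
        2.53559224e-02, -6.35942388e-05]), 'eef_pos': array([0.24189439, 0.49357246, 0.21811675]), 'tcp_rot': array([-1.78512116e-04,  2.25944010e-01,  9.74140125e-01, -5.37902155e-04]), 'contact_force': array([-0.84869999,  0.51785697,  0.70341569]), 'wrist_torque': array([-0.01136482, -0.02506417, -0.05363904]), 'gripper_width': 0.09290805579239149}
scene idler_grip 0.9 [172.0, 155.1, 213.8, 207.6]
scene idler_grip 0.9 [139.0, 236.8, 193.9, 299.2]
scene idler_grip 0.65 [155.0, 195.8, 206.6, 242.0]
scene seat 0.97 [260.5, 206.5, 442.9, 398.8]
scene seat 0.63 [156.4, 196.4, 207.1, 238.2]
side idler_grip 0.81 [365.5, 272.4, 407.7, 335.1]
side idler_grip 0.78 [245.3, 254.8, 282.7, 318.2]
side idler_grip 0.56 [303.4, 266.9, 331.9, 326.7]
side seat 0.92 [332.6, 157.3, 505.5, 256.3]
```

View pics/scene0.png

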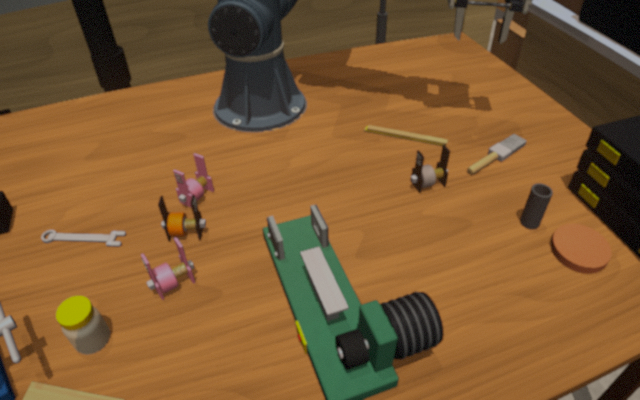

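View pics/side0.png

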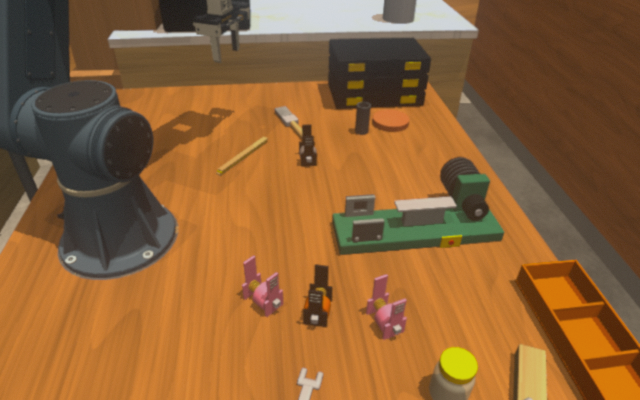

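View pics/wrist0.png

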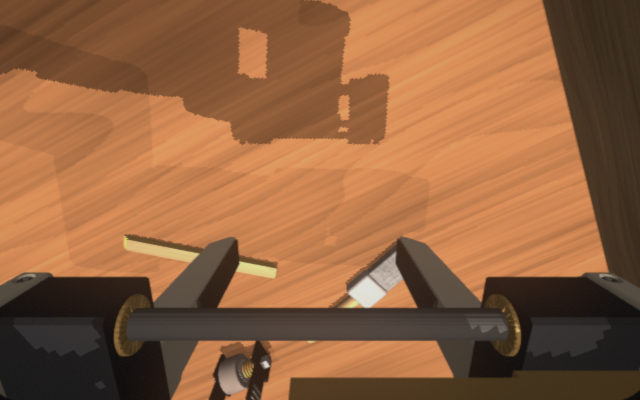

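The scene picture shows these candidates:
- the orange-wheeled idler with black tabs at (182,218)
- pink look-alikes at (193,182) and (168,268)
- the worn grey-wheeled idler at (430,170)

By the description I choose the orange one at (182,218). Next I check it in a close crop.

Run:
```python
from h import *
a=pickle.load(open('scene0.pkl','rb'));b=pickle.load(open('side0.pkl','rb'))
def crop(f,x0,y0,w,h,s): return cv2.resize(f['pixels'][y0:y0+h,x0:x0+w],None,fx=s,fy=s,interpolation=cv2.INTER_CUBIC)
save('c1',np.hstack([crop(a,135,150,80,150,4),crop(b,240,250,100,100,4)[:].copy() if 0 else cv2.copyMakeBorder(crop(b,230,240,110,110,4)[:, :440],0,160,0,0,cv2.BORDER_CONSTANT)]))
save('c2',np.hstack([crop(a,255,195,80,80,5),crop(b,325,180,80,80,5)]))
for f in (a,b): print(f['world_from_camera'].round(3).tolist(),f['camera_matrix'].round(1).tolist(),f['dist'])
```

```text
[[0.333, -0.628, 0.703, 1.114], [0.943, 0.23, -0.241, -0.197], [-0.01, 0.743, 0.669, 0.683], [0.0, 0.0, 0.0, 1.0]] [[472.0, 0.0, 324.6], [0.0, 472.0, 191.3], [0.0, 0.0, 1.0]] [-0.12631018  0.          0.          0.          0.        ]
[[0.992, 0.06, -0.107, 0.34], [-0.121, 0.605, -0.787, -0.812], [0.018, 0.794, 0.608, 0.705], [0.0, 0.0, 0.0, 1.0]] [[468.6, 0.0, 320.2], [0.0, 468.6, 196.7], [0.0, 0.0, 1.0]] [-0.05593824  0.          0.          0.          0.        ]
```

View pics/c1.png

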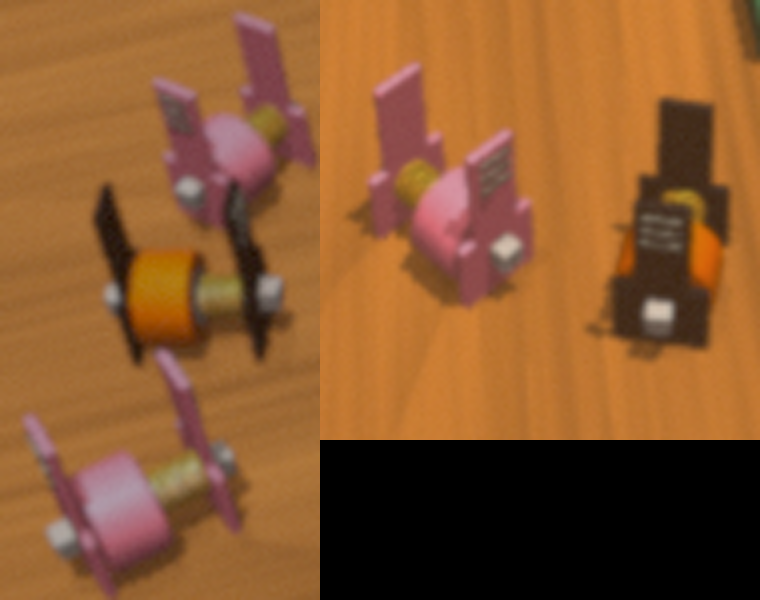

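View pics/c2.png

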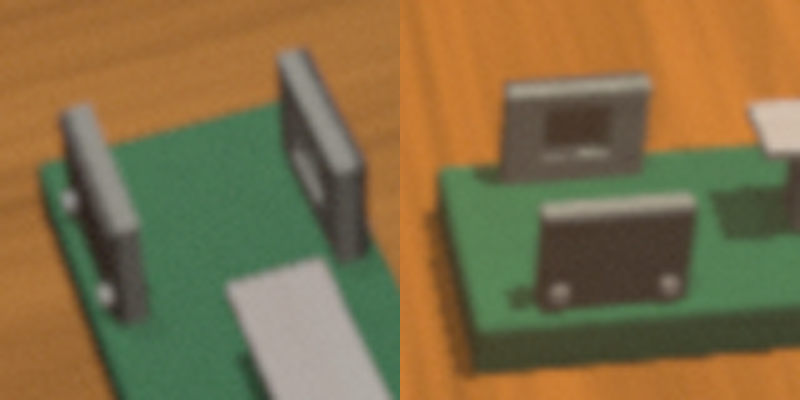

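The crop confirms the orange wheel with black tabs, between the two pink ones. Now I compute positions.

```bash
cat >> h.py <<'E'
def ray(f,uv,T=None):
    T=f['world_from_camera'] if T is None else T
    p=cv2.undistortPoints(np.array([[uv]],float),f['camera_matrix'],f['dist'])[0,0]
    return T[:3,3],T[:3,:3]@np.array([p[0],-p[1],-1])
def onz(f,uv,z,T=None):
    o,d=ray(f,uv,T);return (o+d*(z-o[2])/d[2])[:3]
E
python3 - <<'E'
from h import *
a=pickle.load(open('scene0.pkl','rb'));b=pickle.load(open('side0.pkl','rb'))
def pr(n,f,pts,z): print(n,[ (1000*onz(f,p,z)[:2]).round(0).tolist() for p in pts])
pr('sc pins',a,[(163.2,224.2),(203,223)],.026)
pr('sc tabs',a,[(161.2,197.5),(193.8,196.2)],.093)
pr('si tabs',b,[(321.75,265),(316.2,290.7)],.093)
pr('si pin',b,[(314.5,318.2)],.026)
pr('pinkA',a,[(178.7,171.7),(199,155)],.093)
pr('pinkB',a,[(143.7,256.2),(177.5,238.7)],.093)
c=lambda x,y:(255+x/5,195+y/5)
pr('ch1',a,[c(62,112),c(90,105),c(138,222),c(114,235)],.08)
pr('ch2',a,[c(278,55),c(305,50),c(362,158),c(337,170)],.08)
c=lambda x,y:(325+x/5,180+y/5)
pr('s far',b,[c(108,92),c(248,83),c(248,77),c(110,82)],.08)
pr('s near',b,[c(142,213),c(294,203)],.08)
E
```

```text
sc pins [[405.0, -290.0], [429.0, -214.0]]
sc tabs [[404.0, -278.0], [422.0, -218.0]]
si tabs [[426.0, -222.0], [409.0, -281.0]]
si pin [[407.0, -287.0]]
pinkA [[338.0, -238.0], [298.0, -191.0]]
pinkB [[542.0, -320.0], [521.0, -260.0]]
ch1 [[511.0, -99.0], [511.0, -89.0], [571.0, -88.0], [574.0, -97.0]]
ch2 [[509.0, -17.0], [510.0, -7.0], [569.0, -5.0], [572.0, -16.0]]
s far [[507.0, -15.0], [570.0, -15.0], [571.0, -10.0], [509.0, -8.0]]
s near [[508.0, -97.0], [572.0, -97.0]]
```

The orange idler is at about (415,-250) mm with its axle at about 73.5°. The seat is at about (541,-52) mm with its axle at about 90°. I start moving.

```bash
python3 -m inch '[[0,0,0,0,0,-4.8],[0,0,0,0,0,-4.8],[-20,-35,0,0,0,0],[-20,-35,0,0,0,0],[-20,-35,0,0,0,0]]' 1 20; python3 -m inch '[[-20,-35,0,0,0,0],[-20,-35,0,0,0,0],[-20,-35,0,0,0,0],[-20,-35,0,0,0,0],[-20,-35,0,0,0,0]]'
```

```text
time: 0.87
eef_pos: [0.2695, 0.3748, 0.2183]
tcp_rot: [-0.0, 0.143, 0.99, -0.0]
contact_force: [1.8, 0.1, -0.3]
gripper_width: 0.0928
time: 1.28
eef_pos: [0.3158, 0.1782, 0.2188]
tcp_rot: [0.0, 0.143, 0.99, 0.0]
contact_force: [1.1, -0.3, 0.6]
gripper_width: 0.0928
```

```bash
python3 -m inch '[[-20,-35,0,0,0,0],[-20,-35,0,0,0,0],[-20,-35,0,0,0,0],[-20,-35,0,0,0,0],[-20,-35,0,0,0,0]]'
cat >> h.py <<'E'
from scipy.spatial.transform import Rotation as R
def tool():
    o=r.observe();q=o['tcp_rot'];T=np.eye(4);T[:3,:3]=R.from_quat([q[1],q[2],q[3],q[0]]).as_matrix();T[:3,3]=o['eef_pos'];return T,o
def to(x,y,z,yaw):
    T,o=tool();print('t',o['time'],'pos',(1000*T[:3,3]).round(1),'yaw y',np.degrees(np.arctan2(T[1,1],T[0,1])).round(2),'tilt',T[:3,2].round(4),'w',o['gripper_width'],'F',o['contact_force'].round(1))
    d=np.array([x,y,z])-1000*T[:3,3]
    c,s=np.cos(np.radians(yaw)),np.sin(np.radians(yaw))
    D=np.array([[s,c,0],[-c,s,0],[0,0,-1]]);D=D if D[:,1]@T[:3,1]>0 else D@np.diag([-1,-1,1])
    print('shift tool',(T[:3,:3].T@d).round(1),'turn',np.degrees(R.from_matrix(T[:3,:3].T@D).as_rotvec()).round(2),'shift after turn',(D.T@d).round(1))
E
python3 -c "
from h import *
to(415,-250,200,73.5)"
```

```text
time: 1.7
eef_pos: [0.362, -0.0184, 0.219]
tcp_rot: [0.001, 0.144, 0.99, 0.0]
contact_force: [0.4, 1.5, 0.6]
gripper_width: 0.0934
t 1.7 pos [362.  -18.4 219. ] yaw y 73.48 tilt [ 1.e-03 -1.e-04 -1.e+00] w 0.0933840824267114 F [0.4 1.5 0.6]Traceback (most recent call last):
  File "<string>", line 3, in <module>
    to(415,-250,200,73.5)
    ~~^^^^^^^^^^^^^^^^^^^
  File "h.py", line 18, in to
    print('shift tool',(T[:3,:3].T@d).round(1),'turn',np.degrees(R.from_matrix(T[:3,:3].T@D).as_rotvec()).round(2),'shift after turn',(D.T@d).round(1))
                                                                 ~~~~~~~~~~~~~^^^^^^^^^^^^^^
  File "scipy/spatial/transform/_rotation.pyx", line 1143, in scipy.spatial.transform._rotation.Rotation.from_matrix
ValueError: Non-positive determinant (left-handed or null coordinate frame) in rotation matrix 0: [[-9.99999374e-01  3.97770414e-04  1.04561228e-03]
 [ 3.97599143e-04  9.99999908e-01 -1.64001933e-04]
 [ 1.04567742e-03  1.63586095e-04  9.99999440e-01]].
```

```bash
sed -i 's/\[\[s,c,0\],\[-c,s,0\]/[[-s,c,0],[c,s,0]/' h.py
python3 -c "
from h import *
to(415,-250,200,73.5)
f=r.grab_frame('wrist');save('w1',f['pixels']);print(f['mount'].round(3))"
```

```text
t 1.7 pos [362.  -18.4 219. ] yaw y 73.48 tilt [ 1.e-03 -1.e-04 -1.e+00] w 0.0933840824267114 F [0.4 1.5 0.6]
shift tool [-116.7 -207.    19.1] turn [ 0.01  0.06 -0.02] shift after turn [-116.6 -207.    19. ]
[[ 0.     0.957  0.29   0.08 ]
 [ 1.    -0.001  0.001 -0.001]
 [ 0.001  0.29  -0.957 -0.167]
 [ 0.     0.     0.     1.   ]]
```

View pics/w1.png

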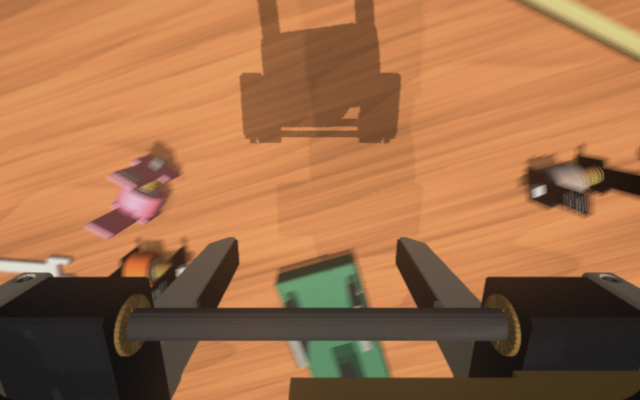

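```bash
python3 -m inch '[[-19.4,-34.5,0,0,0,0],[-19.4,-34.5,0,0,0,0],[-19.4,-34.5,0,0,0,0],[-19.4,-34.5,0,0,0,0],[-19.4,-34.5,0,0,0,0]]';python3 -m inch '[[-19.4,-34.5,10,0,0,0],[0,0,0,0,0,0],[0,0,0,0,0,0]]'
python3 -c "
from h import *
to(415,-250,200,73.5)
T,o=tool()
f=r.grab_frame('wrist');f['T']=T@f['mount'];save('w2',f['pixels']);pickle.dump(f,open('w2.pkl','wb'))
print([(m['p'],m['box']) for m in r.masks_of('idler_grip',f)])"
```

```text
time: 2.17
eef_pos: [0.406, -0.2113, 0.2187]
tcp_rot: [0.0, 0.144, 0.99, -0.0]
contact_force: [-0.4, 0.2, 0.6]
gripper_width: 0.0929
time: 2.42
eef_pos: [0.4145, -0.2489, 0.2078]
tcp_rot: [-0.001, 0.145, 0.989, 0.0]
contact_force: [-0.2, 0.1, -0.0]
gripper_width: 0.0931
t 2.4167 pos [ 414.5 -248.9  207.8] yaw y 73.34 tilt [-1.2e-03  9.0e-04 -1.0e+00] w 0.09305592326819281 F [-0.2  0.1 -0. ]
shift tool [-0.8 -0.9  7.8] turn [ 0.03 -0.08 -0.16] shift after turn [-0.8 -0.9  7.8]
[(0.93, [278.3, 165.5, 349.6, 212.1]), (0.59, [285.6, 38.7, 352.8, 120.1]), (0.57, [284.8, 246.1, 346.4, 308.0])]
```

View pics/w2.png

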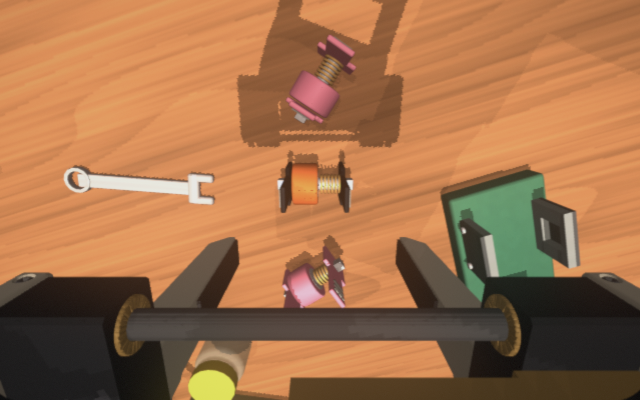

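The orange idler sits centred between the fingers at (315,185). I refine its position and the cheeks' from this view.

Run:
```python
from h import *
f=pickle.load(open('w2.pkl','rb'))
c=lambda x0,y0,w,h,s: cv2.resize(f['pixels'][y0:y0+h,x0:x0+w],None,fx=s,fy=s,interpolation=cv2.INTER_CUBIC)
save('c3',c(265,140,100,80,8));save('c4',c(435,160,150,110,5))
```

```text
(no output)
```

View pics/c3.png

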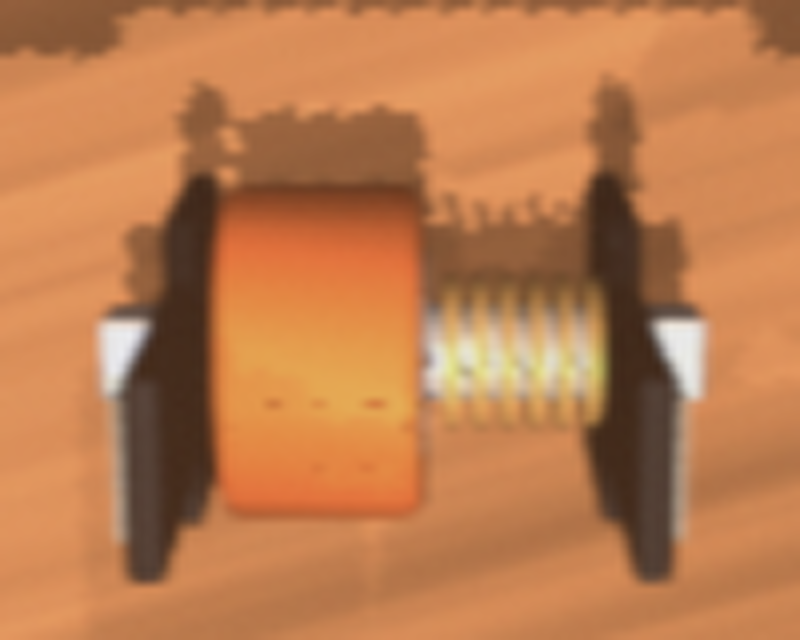

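View pics/c4.png

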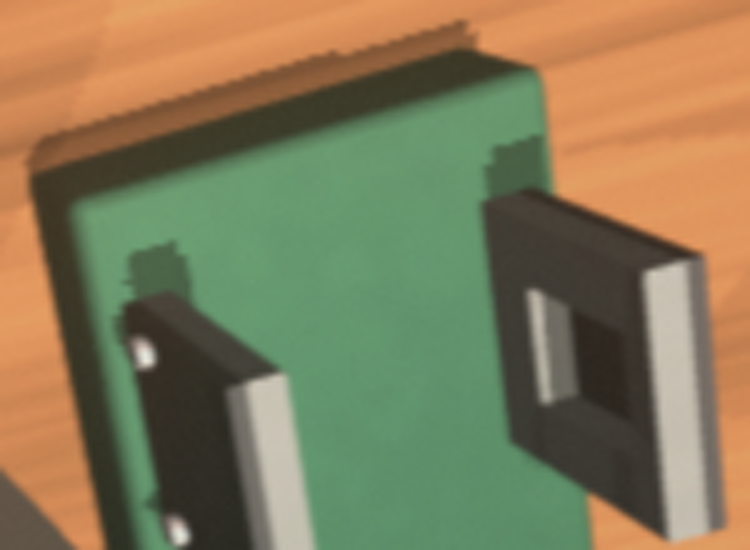

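Run:
```python
from h import *
f=pickle.load(open('w2.pkl','rb'));T=f['T']
def pr(n,pts,z): 
    P=[1000*onz(f,p,z,T)[:2] for p in pts];print(n,[p.round(1).tolist() for p in P]);return np.array(P)
c=lambda x,y:(265+x/8-.5,140+y/8-.5)
A=pr('tabs',[c(130,380),c(158,380),c(164,578),c(128,578),c(641,380),c(667,380),c(674,578),c(640,578)],.093)
l,rr=A[:4].mean(0),A[4:].mean(0);d=rr-l;print(A.mean(0),np.degrees(np.arctan2(d[1],d[0])),np.hypot(*d))
P=pr('pins',[c(100,358),c(705,358)],.026);d=P[1]-P[0];print(P.mean(0),np.degrees(np.arctan2(d[1],d[0])),np.hypot(*d))
c=lambda x,y:(435+x/5-.5,160+y/5-.5)
pr('cheeks top: 1',[c(228,385),c(288,375)],.08);pr('2 inner',[c(642,268),c(668,542)],.08);pr('2 outer',[c(695,262),c(722,530)],.08)
pr('slab corner',[c(70,205),c(540,75)],.03)
```

```text
tabs [[395.5, -279.5], [396.4, -276.4], [419.9, -283.4], [418.7, -287.6], [412.7, -222.0], [413.5, -219.1], [437.5, -224.6], [436.3, -228.5]]
[ 416.32864005 -252.64269814] 73.37417423060907 60.70907011935918
pins [[404.9, -295.2], [430.0, -211.2]]
[ 417.47406797 -253.20342642] 73.37283434867187 87.73903506794872
cheeks top: 1 [[506.9, -101.6], [508.2, -89.5]]
2 inner [[505.2, -18.2], [569.9, -17.0]]
2 outer [[506.9, -8.0], [570.2, -5.9]]
slab corner [[479.7, -109.3], [479.6, -2.0]]
```

```bash
python3 -c "
from h import *
to(416,-252,59,73.4)"; python3 -m inch '[[-2.3,-2.5,30,0,0,0],[0,0,40,0,0,0],[0,0,40,0,0,0],[0,0,29,0,0,0],[0,0,10,0,0,0]]'
python3 -c "
from h import *
to(416,-252,59,73.4)
T,o=tool()
f=r.grab_frame('wrist');f['T']=T@f['mount'];save('w3',f['pixels'])
f=r.grab_frame('side');save('s3',f['pixels'][200:360,220:440].repeat(3,0).repeat(3,1))"
```

```text
t 2.5167 pos [ 414.5 -247.2  208.6] yaw y 73.48 tilt [-5.e-04  6.e-04 -1.e+00] w 0.09293664025385996 F [ 0.3 -0.1  0. ]
shift tool [ -2.9  -4.3 149.6] turn [ 0.02 -0.04  0.08] shift after turn [ -2.8  -4.2 149.6]
time: 2.93
eef_pos: [0.4147, -0.2485, 0.0568]
tcp_rot: [-0.002, 0.143, 0.99, 0.001]
contact_force: [-0.4, -0.9, -0.3]
gripper_width: 0.0929
t 2.9333 pos [ 414.7 -248.5   56.8] yaw y 73.57 tilt [-0.0038  0.0029 -1.    ] w 0.09288766632048272 F [-0.4 -0.9 -0.3]
shift tool [-2.2 -3.  -2.2] turn [ 0.1  -0.26  0.17] shift after turn [-2.2 -3.  -2.2]
```

View pics/w3.png

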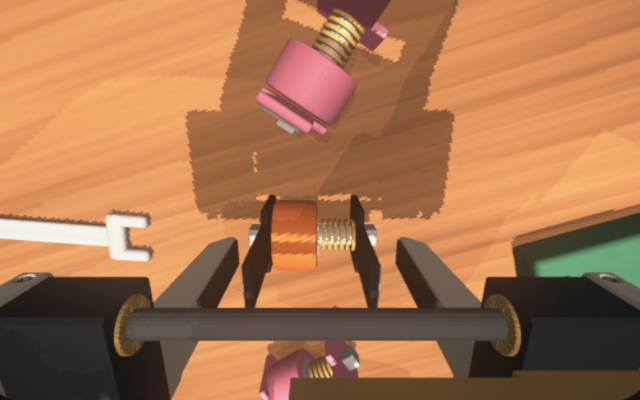

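View pics/s3.png

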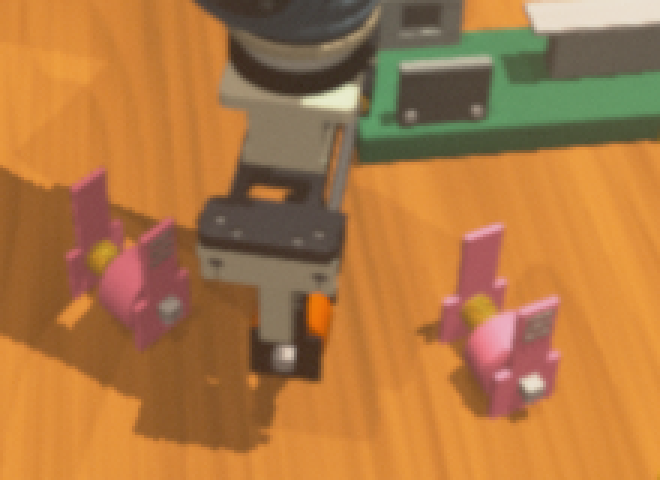

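```bash
python3 -m inch '[[-2,-3,-2,0,0,0],[0,0,0,0,0,0],[0,0,0,0,0,0]]'
python3 -c "
from h import *
to(416,-252,59,73.4)"
```

```text
time: 3.28
eef_pos: [0.4184, -0.2551, 0.0636]
tcp_rot: [0.002, 0.144, 0.99, -0.001]
contact_force: [-0.6, -0.6, 0.7]
gripper_width: 0.0926
t 3.2833 pos [ 418.4 -255.1   63.6] yaw y 73.49 tilt [ 0.0028 -0.0021 -1.    ] w 0.09264082449818861 F [-0.6 -0.6  0.7]
shift tool [3.2 2.3 4.5] turn [-0.07  0.19  0.09] shift after turn [3.1 2.3 4.6]
```

```bash
for i in 1 2; do python3 -m inch '[[0,0,0,0,0,0]]' >/dev/null; python3 -c "
from h import *
to(416,-252,59,73.4)"; done
```

```text
t 3.3667 pos [ 417.9 -254.8   63. ] yaw y 73.48 tilt [ 0.0019 -0.0014 -1.    ] w 0.09269085301495722 F [-0.3  0.3  0.4]
shift tool [2.6 2.1 4. ] turn [-0.05  0.13  0.08] shift after turn [2.6 2.1 4. ]
t 3.45 pos [ 417.6 -254.6   62.5] yaw y 73.48 tilt [ 1.1e-03 -8.0e-04 -1.0e+00] w 0.09269257689182327 F [-0.4  0.1 -0.3]
shift tool [2.3 2.  3.5] turn [-0.03  0.08  0.08] shift after turn [2.3 2.  3.5]
```

```bash
python3 -m inch '[[1,1,2,0,0,0],[0,0,0,0,0,0],[0,0,0,0,0,0],[0,0,0,0,0,0],[0,0,0,0,0,0]]' >/dev/null; python3 -c "
from h import *
to(416,-252,59,73.4)
f=r.grab_frame('wrist');save('w4',f['pixels'][180:320,180:460].repeat(2,0).repeat(2,1))"
```

```text
t 3.8667 pos [ 416.6 -253.1   59.6] yaw y 73.49 tilt [-1.e-04  0.e+00 -1.e+00] w 0.09284754696695958 F [-0.1 -0.1  0.4]
shift tool [0.9 0.9 0.6] turn [ 0.   -0.01  0.09] shift after turn [0.9 0.9 0.6]
```

View pics/w4.png

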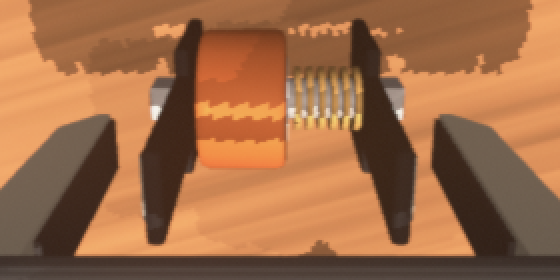

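The idler is centred between the fingers (tabs at crop cols 142 and 413, fingertips at 118 and 433). I squeeze.

```bash
python3 -m inch '[[0,0,0,0,0,0],[0,0,0,0,0,0],[0,0,0,0,0,0],[0,0,0,0,0,0],[0,0,0,0,0,0]]' -1 24;python3 -m inch '[[0,0,0,0,0,0],[0,0,0,0,0,0],[0,0,0,0,0,0],[0,0,0,0,0,0],[0,0,0,0,0,0]]'; python3 -c "
from h import *
to(416,-252,59,73.4)
f=r.grab_frame('wrist');save('w5',f['pixels'][180:320,180:460].repeat(2,0).repeat(2,1))"
```

```text
time: 4.33
eef_pos: [0.4167, -0.253, 0.0597]
tcp_rot: [0.0, 0.144, 0.99, 0.0]
contact_force: [0.5, -0.8, -0.8]
gripper_width: 0.0644
time: 4.75
eef_pos: [0.4167, -0.2531, 0.0597]
tcp_rot: [0.0, 0.144, 0.99, -0.0]
contact_force: [-0.2, -0.8, 1.0]
gripper_width: 0.0408
t 4.75 pos [ 416.7 -253.1   59.7] yaw y 73.49 tilt [ 1.e-04 -1.e-04 -1.e+00] w 0.040786083387051676 F [-0.2 -0.8  1. ]
shift tool [0.9 0.9 0.7] turn [-0.    0.    0.09] shift after turn [0.9 0.9 0.7]
```

View pics/w5.png

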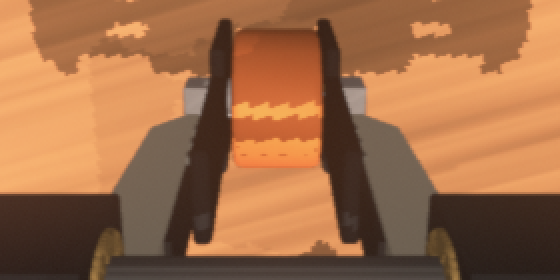

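Width 41 mm, so the squeeze is fully in. I lift with a turn.

```bash
python3 -m inch '[[0,0,-15,0,0,0],[0,0,-30,0,0,-4.2],[0,0,-30,0,0,-4.2],[0,0,-30,0,0,-4.3],[0,0,-25,0,0,-4.3]]';python3 -m inch '[[0,0,0,0,0,0],[0,0,0,0,0,0]]'; python3 -c "
from h import *
to(540,-53,190,90.5)"
```

```text
time: 5.22
eef_pos: [0.4165, -0.253, 0.1914]
tcp_rot: [0.0, -0.006, 1.0, -0.0]
contact_force: [0.7, -1.0, -3.1]
gripper_width: 0.0413
time: 5.38
eef_pos: [0.4168, -0.2531, 0.1899]
tcp_rot: [0.001, -0.004, 1.0, -0.0]
contact_force: [-0.3, 0.2, -2.5]
gripper_width: 0.0411
t 5.3833 pos [ 416.8 -253.1  189.9] yaw y 90.4 tilt [ 1.3e-03 -9.0e-04 -1.0e+00] w 0.041054712933183024 F [-0.3  0.2 -2.5]
shift tool [-1.246e+02  1.993e+02 -1.000e-01] turn [-0.05  0.07 -0.1 ] shift after turn [-1.250e+02  1.991e+02 -1.000e-01]
```

```bash
python3 -m inch '[[-17.8,28.5,0,0,0,0],[-17.8,28.5,0,0,0,0],[-17.8,28.5,0,0,0,0],[-17.8,28.5,0,0,0,0],[-17.8,28.5,0,0,0,0]]';python3 -m inch '[[-17.8,28.5,0,0,0,0],[-17.8,28,0,0,0,0],[0,0,0,0,0,0],[0,0,0,0,0,0],[0,0,0,0,0,0]]'; python3 -c "
from h import *
to(540,-53,190,90.5)
T,o=tool()
f=r.grab_frame('wrist');f['T']=T@f['mount'];save('w6',f['pixels']);pickle.dump(f,open('w6.pkl','wb'))
for n in ('scene','side'):
  f=r.grab_frame(n);pickle.dump(f,open(n+'6.pkl','wb'))
  y,x={'scene':(120,220),'side':(100,310)}[n]
  save(n+'6',f['pixels'][y:y+160,x:x+160].repeat(4,0).repeat(4,1)[:600])
"
```

```text
time: 5.8
eef_pos: [0.504, -0.1081, 0.1874]
tcp_rot: [-0.002, -0.003, 1.0, 0.001]
contact_force: [0.4, 0.1, -2.6]
gripper_width: 0.0412
time: 6.22
eef_pos: [0.5386, -0.0531, 0.1879]
tcp_rot: [-0.002, -0.004, 1.0, 0.0]
contact_force: [-0.7, -0.2, -2.7]
gripper_width: 0.041
t 6.2167 pos [538.6 -53.1 187.9] yaw y 90.45 tilt [-3.1e-03  4.0e-04 -1.0e+00] w 0.04100524898971088 F [-0.7 -0.2 -2.7]
shift tool [-1.4  0.1 -2.1] turn [ 0.02 -0.18 -0.05] shift after turn [-1.4  0.1 -2.1]
```

View pics/w6.png

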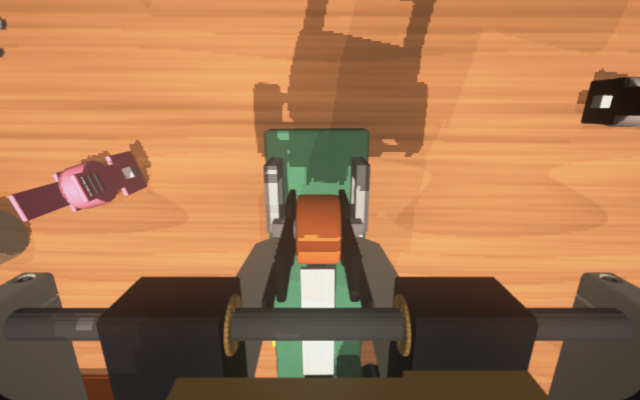

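View pics/scene6.png

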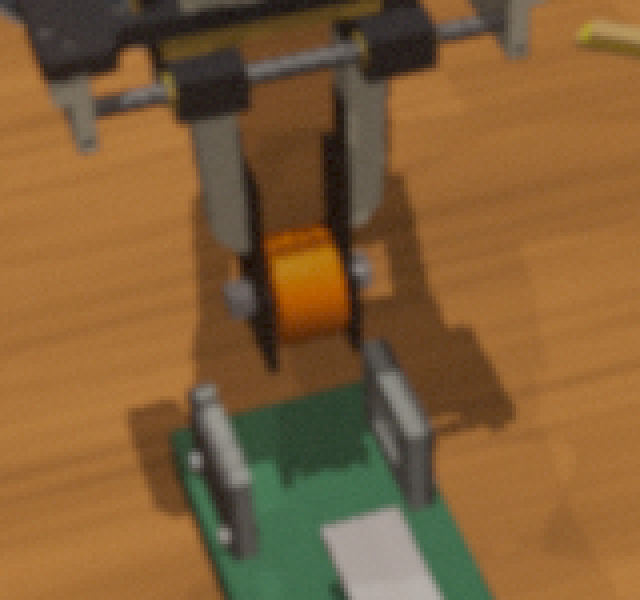

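View pics/side6.png

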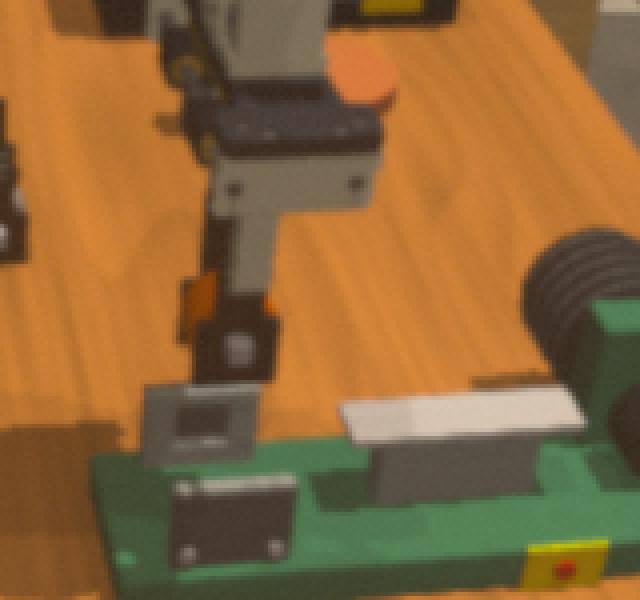

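Run:
```python
from h import *
f=pickle.load(open('w6.pkl','rb'))
save('c6',cv2.resize(f['pixels'][120:280,250:390],None,fx=5,fy=5,interpolation=cv2.INTER_CUBIC)[:600])
```

```text
(no output)
```

View pics/c6.png

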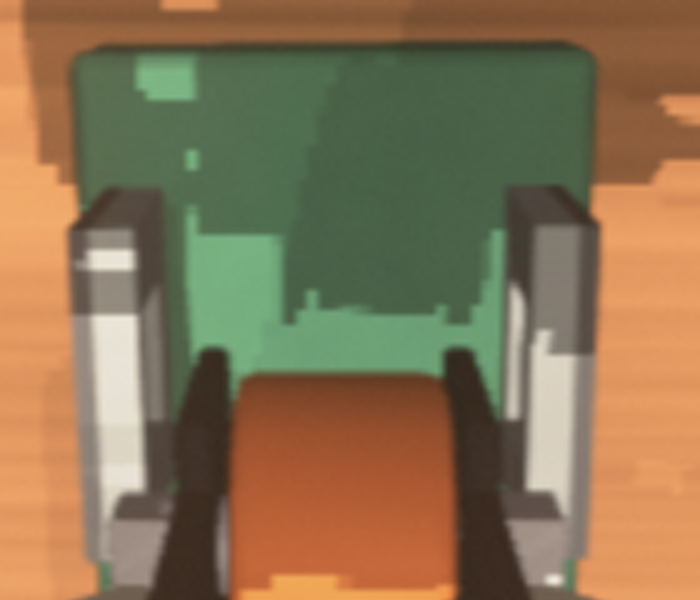

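Run:
```python
from h import *
f=pickle.load(open('w6.pkl','rb'));T=f['T']
c=lambda x,y:(250+x/5-.5,120+y/5-.5)
def pr(n,pts,z): 
    P=[1000*onz(f,p,z,T)[:2] for p in pts];print(n,[p.round(1).tolist() for p in P])
pr('cheek front',[c(72,228),c(137,230),c(530,225),c(600,222)],.08)
pr('cheek back outer',[c(98,560),c(578,558)],.08)
pr('slab',[c(75,48),c(593,46)],.03)
pr('slab sides',[c(75,100),c(100,590),c(593,100),c(575,590)],.03)
pr('pin tops outer',[c(122,492),c(548,492)],.16)
pr('pin faces bottom',[c(110,582),c(565,582)],.148)
s=pickle.load(open('scene6.pkl','rb'));i=pickle.load(open('side6.pkl','rb'))
q=lambda x,y:(310+x/4-.5,100+y/4-.5)
print('side far top', [ (1000*onz(i,p,.08)[:2]).round(1).tolist() for p in (q(145,389),q(262,384),q(175,486),q(298,478))])
print('side near pin tip z.154', (1000*onz(i,q(240,348),.154)).round(1), 'feet bottom', (1000*onz(i,q(193,382),.128)).round(1),(1000*onz(i,q(274,380),.128)).round(1))
```

```text
cheek front [[507.1, -101.9], [507.4, -90.2], [505.9, -19.7], [505.2, -7.1]]
cheek back outer [[571.2, -99.5], [570.0, -7.6]]
slab [[478.7, -108.3], [477.4, -2.0]]
slab sides [[489.2, -108.8], [599.0, -107.5], [488.3, -1.4], [598.1, 0.6]]
pin tops outer [[528.6, -82.8], [528.1, -25.8]]
pin faces bottom [[546.7, -86.8], [546.2, -20.9]]
side far top [[506.4, -8.9], [571.7, -10.8], [508.3, -91.7], [573.2, -91.8]]
side near pin tip z.154 [539.7 -75.4 154. ] feet bottom [519.1 -67.2 128. ] [560.8 -69.6 128. ]
```

The idler is centred over the seat within about 1 mm. I lower it.

```bash
python3 -m inch '[[-0.5,-0.8,25,0,0,0],[0,0,25,0,0,0],[0,0,25,0,0,0],[0,0,12,0,0,0],[0,0,5,0,0,0]]'; python3 -m inch '[[0,0,0,0,0,0],[0,0,0,0,0,0],[0,0,0,0,0,0],[0,0,0,0,0,0]]'; python3 -c "
from h import *
to(539.5,-53.5,93,90.5)
f=r.grab_frame('side')
save('side7',f['pixels'][120:260,310:470].repeat(4,0).repeat(4,1))
f=r.grab_frame('scene')
save('scene7',f['pixels'][130:280,220:380].repeat(4,0).repeat(4,1))
"
```

```text
time: 6.78
eef_pos: [0.5386, -0.0544, 0.0956]
tcp_rot: [-0.002, -0.003, 1.0, 0.0]
contact_force: [-0.4, -0.3, -2.2]
gripper_width: 0.0412
time: 7.12
eef_pos: [0.5406, -0.0541, 0.0986]
tcp_rot: [0.001, -0.004, 1.0, -0.0]
contact_force: [-0.4, 0.6, -2.2]
gripper_width: 0.0414
t 7.1167 pos [540.6 -54.1  98.6] yaw y 90.47 tilt [ 1.7e-03 -3.0e-04 -1.0e+00] w 0.04140784284564967 F [-0.4  0.6 -2.2]
shift tool [1.1 0.6 5.6] turn [-0.02  0.1  -0.03] shift after turn [1.1 0.6 5.6]
```

View pics/side7.png

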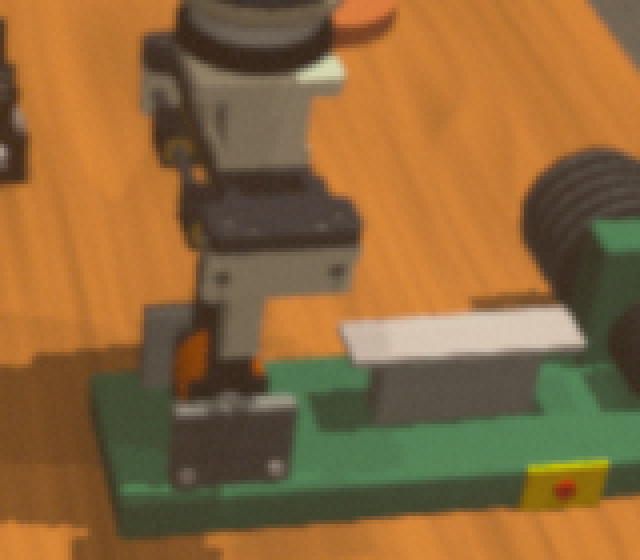

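View pics/scene7.png

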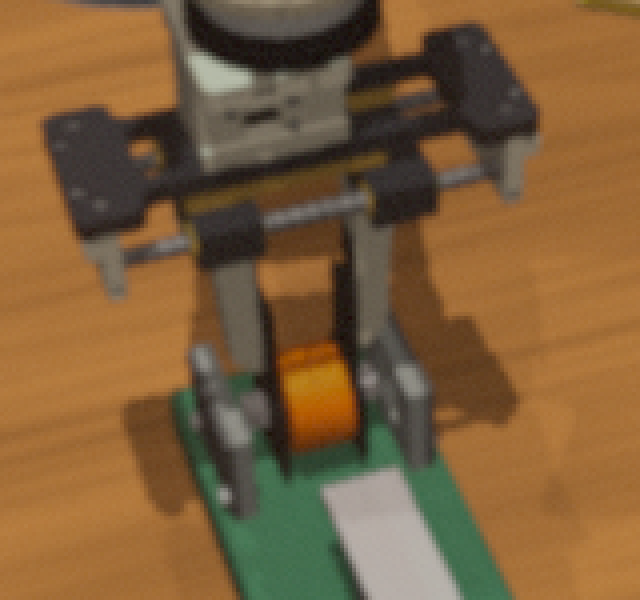

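It is between the cheeks without contact, about 9 mm above the floor. I lower it 6 mm more.

```bash
python3 -m inch '[[0,0,3,0,0,0],[0,0,3,0,0,0],[0,0,0,0,0,0],[0,0,0,0,0,0],[0,0,0,0,0,0]]'; python3 -m inch '[[0,0,0,0,0,0],[0,0,0,0,0,0]]'; python3 -c "
from h import *
to(539.5,-53.5,93,90.5)"
```

```text
time: 7.63
eef_pos: [0.54, -0.0538, 0.0916]
tcp_rot: [-0.0, -0.004, 1.0, 0.0]
contact_force: [0.0, 0.0, -2.9]
gripper_width: 0.0414
time: 7.8
eef_pos: [0.5401, -0.0538, 0.0917]
tcp_rot: [0.0, -0.004, 1.0, -0.0]
contact_force: [0.2, -0.5, -2.9]
gripper_width: 0.0412
t 7.8 pos [540.1 -53.8  91.7] yaw y 90.49 tilt [ 1.e-04 -0.e+00 -1.e+00] w 0.0411732048270791 F [ 0.2 -0.5 -2.9]
shift tool [ 0.6  0.3 -1.3] turn [-0.    0.   -0.01] shift after turn [ 0.6  0.3 -1.3]
```

```bash
python3 -m inch '[[0,0,0,0,0,0],[0,0,0,0,0,0],[0,0,0,0,0,0],[0,0,0,0,0,0],[0,0,0,0,0,0]]' 1;  python3 -m inch '[[0,0,0,0,0,0],[0,0,0,0,0,0],[0,0,0,0,0,0],[0,0,0,0,0,0]]'; python3 -c "
from h import *
f=r.grab_frame('wrist');save('w8',f['pixels'])
f=r.grab_frame('scene')
save('scene8',f['pixels'][130:280,220:380].repeat(4,0).repeat(4,1))
"
```

```text
time: 8.22
eef_pos: [0.5402, -0.0539, 0.0917]
tcp_rot: [0.0, -0.004, 1.0, -0.0]
contact_force: [-1.0, 0.2, 0.6]
gripper_width: 0.0699
time: 8.55
eef_pos: [0.5402, -0.0538, 0.0918]
tcp_rot: [0.0, -0.004, 1.0, -0.0]
contact_force: [-0.4, -1.3, -0.3]
gripper_width: 0.0921
```

View pics/w8.png

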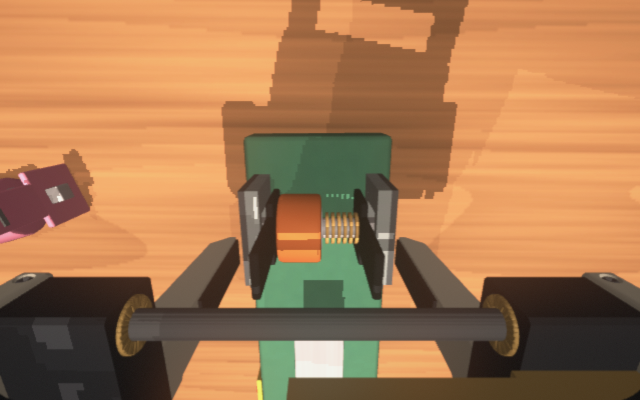

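View pics/scene8.png

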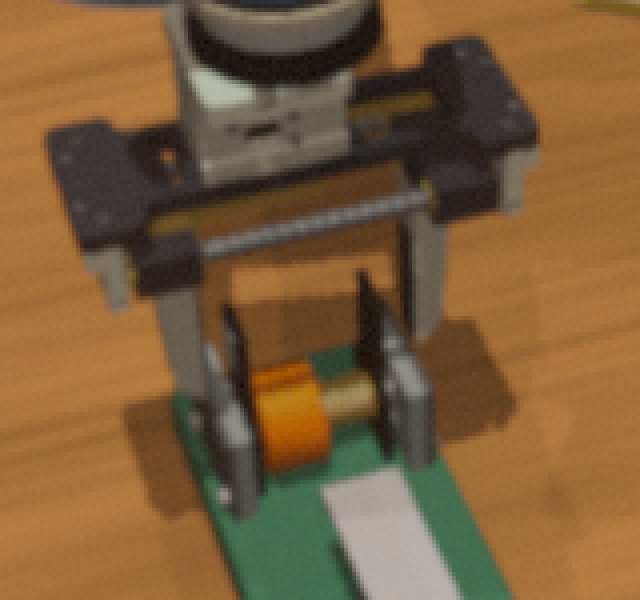

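The tabs have sprung apart against the cheeks, with the spring extended. The wheel is at (298,228) and the spring at (340,228) in the wrist view. I retreat straight up and look again.

```bash
python3 -m inch '[[0,0,-20,0,0,0],[0,0,-30,0,0,0],[0,0,-35,0,0,0],[0,0,-35,0,0,0],[0,0,-20,0,0,0]]';  python3 -m inch '[[0,0,0,0,0,0],[0,0,0,0,0,0],[0,0,0,0,0,0],[0,0,0,0,0,0]]'; python3 -c "
from h import *
T,o=tool()
f=r.grab_frame('wrist');f['T']=T@f['mount'];pickle.dump(f,open('w9.pkl','wb'));W=cv2.resize(f['pixels'][110:240,250:390],None,fx=5,fy=5,interpolation=cv2.INTER_CUBIC)[:600]
save('w9',W)
f=r.grab_frame('scene');g=r.grab_frame('side')
save('sc9',np.hstack([cv2.resize(f['pixels'][150:290,240:340],(400,560),interpolation=cv2.INTER_CUBIC),cv2.resize(g['pixels'][140:280,320:420],(400,560),interpolation=cv2.INTER_CUBIC)]))
save('scfull9',f['pixels'])
"
```

```text
time: 9.07
eef_pos: [0.5409, -0.054, 0.2354]
tcp_rot: [0.002, -0.004, 1.0, -0.0]
contact_force: [0.3, -0.6, -0.3]
gripper_width: 0.0931
time: 9.4
eef_pos: [0.5394, -0.0537, 0.2301]
tcp_rot: [-0.001, -0.004, 1.0, 0.0]
contact_force: [0.1, 0.4, -0.5]
gripper_width: 0.0929
```

View pics/w9.png

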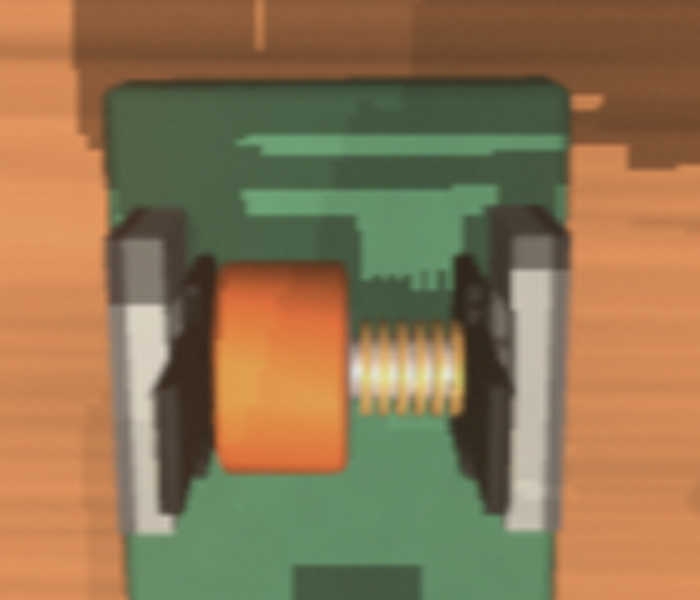

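View pics/sc9.png

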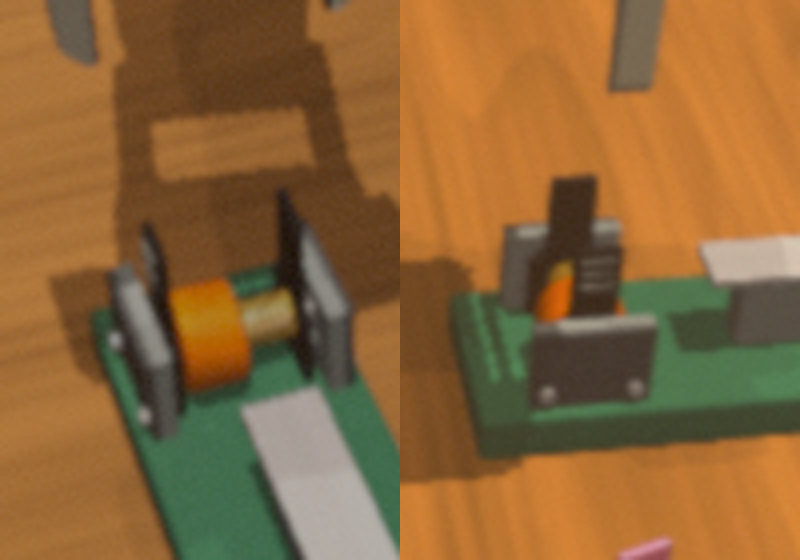

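View pics/scfull9.png

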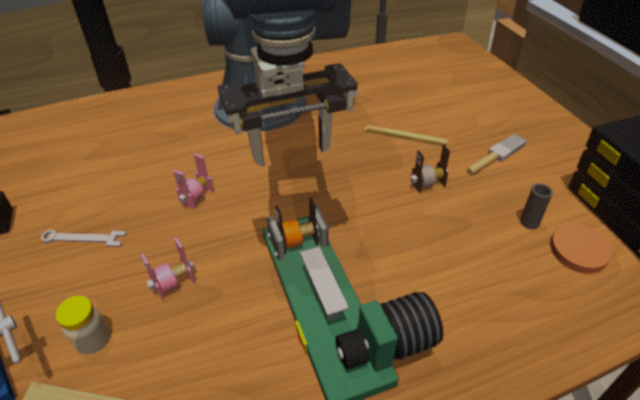

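Now I check the tab spread and height numerically: 66 mm over the outer faces means fully sprung.

Run:
```python
from h import *
f=pickle.load(open('w9.pkl','rb'));T=f['T']
c=lambda x,y:(250+x/5-.5,110+y/5-.5)
for z in (.123,):
    P=[1000*onz(f,p,z,T)[:2] for p in (c(154,385),c(158,513),c(514,385),c(510,513))];print(np.round(P,1))
P=[1000*onz(f,p,.08,T)[:2] for p in (c(165,240),c(510,238))];print(np.round(P,1))
```

```text
[[527.5 -88.2]
 [552.2 -88. ]
 [526.9 -22.4]
 [551.6 -22.1]]
[[507.5 -90.3]
 [506.5 -19.4]]
```

The tabs measure 65.8 mm over their outer faces, so the idler is fully sprung out, and it is centred on the cheeks. I hand in.

```bash
python3 -c "
from h import *
print(r.finish_job())"
```

```text
the job is handed in; nothing more can be done
None
```

I fitted the orange-wheel idler into the sander and handed the job in at about 9.5 s. I squeezed its tabs fully in (about 41 mm between the fingers), lifted and turned it, and lowered it between the cheeks. I let go about 2 mm above the floor and withdrew straight up.

- **Tab spread:** the last wrist picture gives 65.8 mm over the tabs, against 66 mm when fully sprung, so both pins should be fully out.
- **Position:** the idler is centred between the cheeks to within about 0.5 mm and stands upright. No contact forces beyond the idler's own weight showed up in the readings I took.
- **Everything else:** the worn grey idler and both pink look-alikes are where they were.
- **Not seen directly:** the pins are hidden inside the recesses, so I judge that they are seated from the tab spread and the centring.

No check failed. The calibrated cameras disagreed with each other by only 1 to 3 mm.

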